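# Find the unfilled grinding jar by its rattle and hold it out

## Task

One of the three closed grinding jars in the rack was never filled, so its heavy ball rattles loose inside, and it must not go into the mill like that. Lift the jars out by the grip on the lid one at a time and rock each from side to side in the air, tipping it a good 20 degrees, until you have found the one that rattles; a jar that is silent goes back fully down into a seat of the rack. Finish while holding the rattling jar, without setting it down or letting go: hold it out still and upright over the bench beyond the rack (on the far side from you), wholly past the rack's far edge, its underside at least 15 cm above the bench, with the two silent jars seated in the rack and the small things lying round it left alone.

Things in the scene. Friction and masses are not known exactly. Their poses are not given: they have to be found in the camera images.
- rack: fixed white plastic rack, a block 147 mm (x) by 420 mm (y), top face 44 mm above the bench, with three round blind seats in a row along y, 135 mm apart, each 121 mm wide, 22 mm deep (seat floor 22 mm above the bench) with a 4 mm chamfer. Origin: centre of the underside, on the bench; x points to the far side (away from the robot, yaw within 0.18 rad of world x), y along the row
- seat_1 (a point): mouth centre of one of the rack's three round seats, at the rack's top face (44 mm above the bench); z up. A seated jar's origin is 22 mm below this point
- seat_2 (a point): mouth centre of one of the rack's three round seats, at the rack's top face (44 mm above the bench); z up. A seated jar's origin is 22 mm below this point
- seat_3 (a point): mouth centre of one of the rack's three round seats, at the rack's top face (44 mm above the bench); z up. A seated jar's origin is 22 mm below this point
- jar_1: one of three closed steel grinding jars that look alike. Each: flat pot 116 mm in diameter (117 at the lid), lid top 55 mm above the underside, on it a raised round grip 36 mm in diameter, 30 mm tall, in the middle (85 mm in all). Origin: centre of the underside, z up along the jar. Starts seated in the rack
- jar_2: one of three closed steel grinding jars that look alike. Same sizes and origin as jar_1. Each weighs 0.45 to 0.75 kg with its contents, centre of mass 25 to 40 mm up; the weight does not tell filled from unfilled
- jar_3: one of three closed steel grinding jars that look alike. Sizes and origin as jar_1. In one of the three a bare 32 mm ball (mill_ball, 0.25 kg, pose not given) rolls free, 74 mm across the flat floor; in the others nothing moves. Tipping makes it run and knock on the wall; it stays on that side when the jar is levelled, so the wrist moment shifts toward it, about 0.12 N m from side to side
- funnel: orange-red plastic funnel standing mouth down, 68 mm wide, 96 mm high; bystander. Origin: centre of the underside
- crucible: small white porcelain crucible, 40 mm wide, 34 mm high; bystander. Origin: centre of the underside
- stopper: brown rubber stopper, 29 mm wide, 26 mm high; bystander. Origin: centre of the underside
- petri: flat glass petri dish, 65 mm wide, 14 mm high; bystander. Origin: centre of the underside
- tweezers: steel tweezers lying flat, 119 mm long (along y), 8 mm high; bystander. Origin: centre of the underside
There are look-alikes about, which are no part of the job. What is shaped like the jar_3 but brown or yellow is not meant.

How it is judged (in metres and radians):
On the way:
1. the rattling jar, the one round the loose ball, has been lifted clear of the rack in the fingers and tipped at least 14 degrees (((distance between mill_ball and jar_1 below 0.075 m and height (world z) of jar_1 above 0.06 m and angle between jar_1's own z axis and vertical above 0.25 rad and contact force between the fingers and jar_1 above 1 N) or (distance between mill_ball and jar_2 below 0.075 m and height (world z) of jar_2 above 0.06 m and angle between jar_2's own z axis and vertical above 0.25 rad and contact force between the fingers and jar_2 above 1 N) or (distance between mill_ball and jar_3 below 0.075 m and height (world z) of jar_3 above 0.06 m and angle between jar_3's own z axis and vertical above 0.25 rad and contact force between the fingers and jar_3 above 1 N))), for 0.05 s.
At the end, for the whole second after the job is handed in: Rattling jar held in the fingers, still, upright within 11 deg, underside over 12 cm above the bench, its axis over 12 cm beyond the rack's middle line and at most 22 cm to a side; silent jars fully down in seats (6 mm sideways, 4 mm in height), not touched; bystanders moved under 3 cm (((distance between mill_ball and jar_1 below 0.075 m and height (world z) of jar_1 above 0.12 m and x of jar_1 in the frame of rack above 0.12 m and y of jar_1 in the frame of rack between -0.22 and 0.22 m and angle between jar_1's own z axis and vertical below 0.2 rad and linear speed of jar_1 below 0.03 m/s and contact force between the fingers and jar_1 above 1 N and ((horizontal distance between jar_2 and seat_1 below 0.006 m and z of jar_2 in the frame of seat_1 below -0.018 m and angle between jar_2's own z axis and vertical below 0.08 rad) or (horizontal distance between jar_2 and seat_2 below 0.006 m and z of jar_2 in the frame of seat_2 below -0.018 m and angle between jar_2's own z axis and vertical below 0.08 rad) or (horizontal distance between jar_2 and seat_3 below 0.006 m and z of jar_2 in the frame of seat_3 below -0.018 m and angle between jar_2's own z axis and vertical below 0.08 rad)) and contact force between the fingers and jar_2 below 0.5 N and ((horizontal distance between jar_3 and seat_1 below 0.006 m and z of jar_3 in the frame of seat_1 below -0.018 m and angle between jar_3's own z axis and vertical below 0.08 rad) or (horizontal distance between jar_3 and seat_2 below 0.006 m and z of jar_3 in the frame of seat_2 below -0.018 m and angle between jar_3's own z axis and vertical below 0.08 rad) or (horizontal distance between jar_3 and seat_3 below 0.006 m and z of jar_3 in the frame of seat_3 below -0.018 m and angle between jar_3's own z axis and vertical below 0.08 rad)) and contact force between the fingers and jar_3 below 0.5 N) or (distance between mill_ball and jar_2 below 0.075 m and height (world z) of jar_2 above 0.12 m and x of jar_2 in the frame of rack above 0.12 m and y of jar_2 in the frame of rack between -0.22 and 0.22 m and angle between jar_2's own z axis and vertical below 0.2 rad and linear speed of jar_2 below 0.03 m/s and contact force between the fingers and jar_2 above 1 N and ((horizontal distance between jar_1 and seat_1 below 0.006 m and z of jar_1 in the frame of seat_1 below -0.018 m and angle between jar_1's own z axis and vertical below 0.08 rad) or (horizontal distance between jar_1 and seat_2 below 0.006 m and z of jar_1 in the frame of seat_2 below -0.018 m and angle between jar_1's own z axis and vertical below 0.08 rad) or (horizontal distance between jar_1 and seat_3 below 0.006 m and z of jar_1 in the frame of seat_3 below -0.018 m and angle between jar_1's own z axis and vertical below 0.08 rad)) and contact force between the fingers and jar_1 below 0.5 N and ((horizontal distance between jar_3 and seat_1 below 0.006 m and z of jar_3 in the frame of seat_1 below -0.018 m and angle between jar_3's own z axis and vertical below 0.08 rad) or (horizontal distance between jar_3 and seat_2 below 0.006 m and z of jar_3 in the frame of seat_2 below -0.018 m and angle between jar_3's own z axis and vertical below 0.08 rad) or (horizontal distance between jar_3 and seat_3 below 0.006 m and z of jar_3 in the frame of seat_3 below -0.018 m and angle between jar_3's own z axis and vertical below 0.08 rad)) and contact force between the fingers and jar_3 below 0.5 N) or (distance between mill_ball and jar_3 below 0.075 m and height (world z) of jar_3 above 0.12 m and x of jar_3 in the frame of rack above 0.12 m and y of jar_3 in the frame of rack between -0.22 and 0.22 m and angle between jar_3's own z axis and vertical below 0.2 rad and linear speed of jar_3 below 0.03 m/s and contact force between the fingers and jar_3 above 1 N and ((horizontal distance between jar_1 and seat_1 below 0.006 m and z of jar_1 in the frame of seat_1 below -0.018 m and angle between jar_1's own z axis and vertical below 0.08 rad) or (horizontal distance between jar_1 and seat_2 below 0.006 m and z of jar_1 in the frame of seat_2 below -0.018 m and angle between jar_1's own z axis and vertical below 0.08 rad) or (horizontal distance between jar_1 and seat_3 below 0.006 m and z of jar_1 in the frame of seat_3 below -0.018 m and angle between jar_1's own z axis and vertical below 0.08 rad)) and contact force between the fingers and jar_1 below 0.5 N and ((horizontal distance between jar_2 and seat_1 below 0.006 m and z of jar_2 in the frame of seat_1 below -0.018 m and angle between jar_2's own z axis and vertical below 0.08 rad) or (horizontal distance between jar_2 and seat_2 below 0.006 m and z of jar_2 in the frame of seat_2 below -0.018 m and angle between jar_2's own z axis and vertical below 0.08 rad) or (horizontal distance between jar_2 and seat_3 below 0.006 m and z of jar_2 in the frame of seat_3 below -0.018 m and angle between jar_2's own z axis and vertical below 0.08 rad)) and contact force between the fingers and jar_2 below 0.5 N)) and distance of each of funnel, crucible, stopper, petri, tweezers from where it was at the start of the episode below 0.03 m); the arm keeps its last pose, push and grip.
It fails at once if a bystander is knocked away (moved more than 3 cm) (distance of any of funnel, crucible, stopper, petri, tweezers from where it was at the start of the episode above 0.03 m).
It fails at once if a jar is tipped right over (beyond about 70 degrees) (angle between any of jar_1, jar_2, jar_3's own z axis and vertical above 1.2 rad).
It also fails if it takes over 72 s, if anything falls off the work surface, if the arm or the gripper's body presses on something with over 40 N, if the wrist force passes 120 N, or if a joint passes its speed limit or range.

## Robot

A 6-joint arm with a two-finger parallel gripper is mounted at the origin on a cart in front of the work surface, level with it; the furniture and walls round the work are solid. World frame = base frame: x ahead of the robot, y to its left, z up, the work surface at z = 0. Lengths are in mm, angles in degrees, forces in N, time in s.
With the tool pointing down it reaches from about 375 to 975 mm from the base axis. Payload 3.8 kg.
Tool frame: the origin (TCP) lies midway between the tips of the shut fingers; the grasp point (between the pads) lies 19 mm behind it; z points along the fingers, y is the line along which they close (so a half turn about z gives the same grasp; the last joint's range is limited). The gripper opens to 88 mm and grips with 3 to 60 N. Pads are 18 mm wide; open, the fingers measure 123 mm over their backs; the gripper's body (75 mm by 187 mm) begins 45 mm behind the grasp point.
Start: joints at [-77.057, 15.12, 91.902, -0, 72.978, -2.114], TCP at [175.35, -651.821, 211.006] pointing down, gripper open.
Joint ranges: [-150.88, 150.88], [-54.13, 125.18], [17.81, 147.31], [-75.09, 255.09], [0, 152.58], [-146.25, 146.25]. Speed limits (degrees/s): [147.25, 147.25, 180, 180, 180, 180].

## Interface

Orientations are given as a 3x3 rotation matrix whose columns are the frame's x, y, z axes.
In Python, from station import monitor, cams, order gives the robot as it stands. The module is installed in compiled form; this text tells all that it offers.
- The arm moves only by the tool jog_arm, never from a script. Its argument "commands" is a list of rows, each a list of 3 entries, a list of its own where there are three numbers: the shift along the tool's x, y, z in m, then the turn, a rotation vector about the tool's x, y, z in rad, then the closure, from 0 (fully open) to 1 (shut). In form: [[[dx, dy, dz], [wx, wy, wz], hand], ...]. A call has 1 to 20 rows; each row is the pose to reach, as a shift and turn from the pose commanded when the call began, along the tool's axes at that moment; what a row does not reach only later rows make up. A row lasts 1/12 s, in which the tool goes at most 41.7 mm and 7.16 degrees, less where a joint would pass 70% of its speed; a pose out of reach is approached as far as the arm can. A call with a gripper value outside its range is refused whole. The fingers move at their own pace and stop on an object; "grip_force" is the grip in N (left out, the last holds). Time passes only in rows, so rows that repeat a pose let the fingers close. It gives the time, the measured TCP pose, the force, the opening and the grip force at its end, in the units of the state.
- monitor.get_state(): the state, without advancing time (a new reading comes with each control period).
- cams.get_image(name): name is "scene" or "top"; returns a dict with "pixels" (420x560x3 uint8, red, green, blue), "camera_matrix" (3x3 intrinsics, pixels), "dist_coeffs" ([k1, k2, p1, p2, k3] as OpenCV has them; the pictures are not rectified), "R" (3x3) and "t" (3): a world point X has camera coordinates R X + t. Camera axes: x right, y down, z forward; pixel columns grow to the right and rows downward; lengths in mm; the calibration is good to about 2 mm. A picture is of the moment at which its call begins. There is no depth.
- order.hand_in(): hands the job in; it is judged then, once.
The state is a dict: "time": time; "joint_positions": joint angles; "qd": joint speeds; "joint_efforts": joint torques, N m; "tool_pos": TCP position; "tool_rot": TCP orientation; "contact_force": force on the tool from outside, world axes, zero at the start; "moment": the same for the moment, N m; "gripper_width": opening from 0.0 (shut) to 1.0 (fully open); "grasp_force": force on a finger pad.
Only numpy, scipy, OpenCV 4.12 (cv2) and the standard library are available. Lean on these libraries where they do the work, as an engineer would, in place of code of your own. Each camera call takes 0.05 s, during which the arm holds its last target. There are 200 camera calls.

## Working session

There is one attempt and no reset: what is moved stays moved. The work goes in short steps, Python scripts to look and compute and a tool call to move; the robot and the scene stay as the last step left them, time stands still between calls to the robot, and variables do not carry over. Pictures are saved under pics/ and viewed, at most 10 in all, crops included, and the job is handed in when it is done.

Besides the shell and the picture viewer there is one more tool, called after "Request:" as name(argument=value, ...) on one line, values as JSON. jog_arm: Moves the arm, as the interface text tells. Its arguments: {"type":"object","properties":{"commands":{"type":"array"},"grip_force":{"type":"number"}},"required":["commands"]}

```bash
mkdir -p pics
python3 - <<'E'
from station import monitor,cams
import cv2,pickle
s=monitor.get_state();print(s)
for n in("scene","top"):
    d=cams.get_image(n);pickle.dump(d,open(n+".pkl","wb"));cv2.imwrite(f"pics/{n}0.png",d["pixels"][:,:,::-1])
    print(n,d["camera_matrix"],d["dist_coeffs"],d["R"],d["t"])
E
```

```text
{'time': 0.0, 'joint_positions': array([-7.70584255e+01,  1.51692847e+01,  9.19815206e+01, -1.25526666e-03,
        7.29770890e+01, -2.11263847e+00]), 'qd': array([-0.12307507, -0.02446007,  0.00674514,  0.05954206, -0.00375925,
       -0.0177068 ]), 'joint_efforts': array([-8.81479355e-04, -5.02114284e+01, -3.56877208e+01,  7.27858627e-02,
        2.94101774e-02, -1.73199464e-04]), 'tool_pos': array([ 175.15438368, -651.07478293,  209.68407803]), 'tool_rot': array([[ 9.65678845e-01,  2.59738518e-01, -5.20328426e-04],
       [ 2.59739032e-01, -9.65676407e-01,  2.17078319e-03],
       [ 6.13671236e-05, -2.23142901e-03, -9.99997508e-01]]), 'contact_force': array([-0.31232152,  0.00330878, -0.58030165]), 'moment': array([0.05469723, 0.04683609, 0.00727584]), 'grasp_force': 0.0, 'gripper_width': 0.9989228751715219}
scene [[461.65685218   0.         279.97295177]
 [  0.         461.65685218 205.92115715]
 [  0.           0.           1.        ]] [0.01867367 0.         0.         0.         0.        ] [[ 0.43340833 -0.90100105 -0.01882341]
 [-0.37414    -0.16089194 -0.91330885]
 [ 0.8198637   0.40287825 -0.40683244]] [-315.07873952  246.06733607  948.82338076]
top [[449.32099464   0.         277.60707868]
 [  0.         449.32099464 215.27869569]
 [  0.           0.           1.        ]] [-0.14485068  0.          0.          0.          0.        ] [[-0.07140163 -0.99744152  0.00349655]
 [-0.97498688  0.06905363 -0.21126331]
 [ 0.21048134 -0.01849364 -0.97742293]] [ -67.12056723  562.1935977  1093.35901934]
```

View pics/scene0.png

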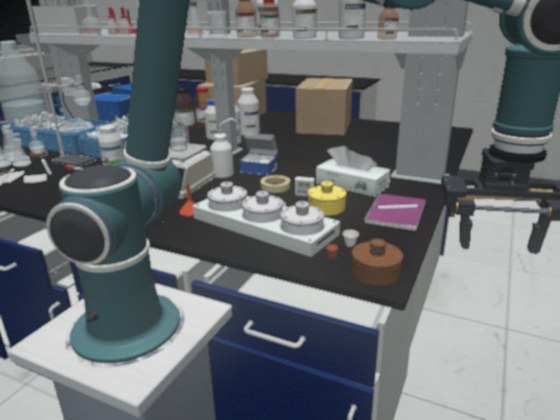

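View pics/top0.png

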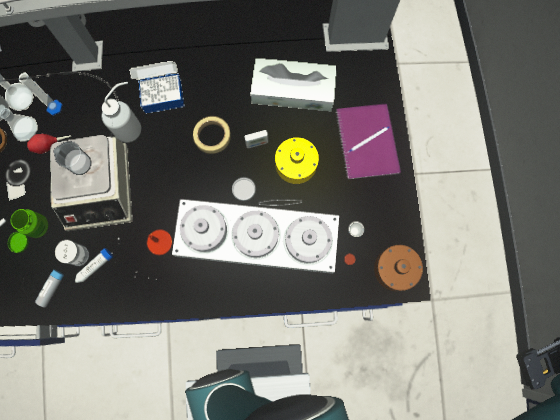

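The top view shows the rack with corners near (181,200), (338,215), (334,271) and (174,256). The jars are at (203,228), (255,234) and (308,239), the funnel at (159,242), the crucible at (356,229), the stopper at (350,259), the petri dish at (243,188) and the tweezers at (280,203). The yellow look-alike is at (297,158) and the brown one at (400,267).

```bash
cat > h.py <<'E'
import numpy as np,cv2,pickle
def ray(d,px,z):
    K,D,R,t=[np.array(d[k],float) for k in("camera_matrix","dist_coeffs","R","t")]
    u=cv2.undistortPoints(np.array(px,float).reshape(-1,1,2),K,D).reshape(-1,2)
    v=np.c_[u,np.ones(len(u))]@R; c=-R.T@t
    return c+v*((z-c[2])/v[:,2])[:,None]
def proj(d,X):
    K,D,R,t=[np.array(d[k],float) for k in("camera_matrix","dist_coeffs","R","t")]
    return cv2.projectPoints(np.array(X,float).reshape(-1,3),cv2.Rodrigues(R)[0],t.reshape(3,1),K,D)[0].reshape(-1,2)
E
python3 - <<'E'
from h import *
d=pickle.load(open("top.pkl","rb"));im=d["pixels"];hsv=cv2.cvtColor(im,cv2.COLOR_RGB2HSV)
g=cv2.cvtColor(im,cv2.COLOR_RGB2GRAY)
m=((hsv[:,:,2]>90)&(hsv[:,:,1]<80)).astype(np.uint8)
n,l,st,c=cv2.connectedComponentsWithStats(m);i=l[212,200] or l[205,185];print(i,st[i])
cn=max(cv2.findContours((l==i).astype(np.uint8),0,2)[0],key=cv2.contourArea)
P=ray(d,cn.reshape(-1,2),44)[:,:2].astype(np.float32)
r=cv2.minAreaRect(P);print(r);print(cv2.boxPoints(r))
b=cv2.resize(im[190:280,165:365],None,fx=4,fy=4,interpolation=cv2.INTER_CUBIC);cv2.imwrite("pics/c.png",b[:,:,::-1])
for p in[(203,226),(255,232),(309,237)]:print(ray(d,[p],85))
for nme,p,z in[("petri",(243,188),14),("funnel",(159,242),0),("cruc",(356,229),34),("stop",(350,259),26),("tw",(280,203),8),("yellow",(297,155),85)]:print(nme,ray(d,[p],z)[0].round())
E
```

```text
103 [ 172  199  168   74 9537]
((511.4197998046875, -46.197174072265625), (423.1797790527344, 154.1022186279297), 79.87652587890625)
[[ 398.3771  -240.9496 ]
 [ 550.08014 -268.03616]
 [ 624.4625   148.55525]
 [ 472.75946  175.64182]]
[[536.44889838  82.09896782  85.        ]]
[[512.12337173 -47.18016419  85.        ]]
[[ 489.99372591 -180.37742959   85.        ]]
petri [648. -20.  14.]
funnel [518. 216.   0.]
cruc [ 510. -310.   34.]
stop [ 434. -287.   26.]
tw [ 601. -117.    8.]
yellow [ 707. -168.   85.]
```

View pics/c.png

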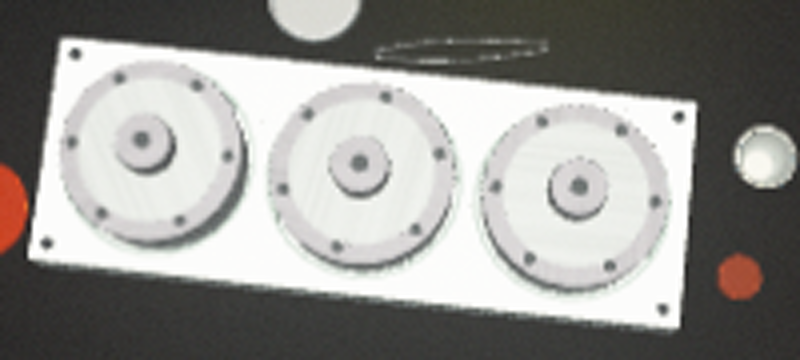

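The enlarged view shows the grip centre dots at crop (141,139), (359,162) and (578,186). The rack's top corners are at (61,38), (697,101), (679,328) and (28,262). All three jars look seated.

Run:
```python
from h import *
d=pickle.load(open("top.pkl","rb"));im=d["pixels"]
f=lambda p:(np.array(p,float)+.5)/4-.5+[165,190]
C=ray(d,f([(61,38),(697,101),(679,328),(28,262)]),44)[:,:2];print(C, C.mean(0)); 
print([np.linalg.norm(C[i]-C[(i+1)%4]) for i in range(4)])
G=ray(d,f([(141,139),(359,162),(578,186)]),107)[:,:2];print("grips z107",G,np.linalg.norm(np.diff(G,axis=0),axis=1))
L=ray(d,f([(153.5,152),(362.5,175),(574.5,197)]),77)[:,:2];print("lids z77",L,np.linalg.norm(np.diff(L,axis=0),axis=1))
e=G[0]-G[2];print("yaw",np.arctan2(-e[0],e[1]),np.arctan2(*(C[0]-C[1])[::1]) , np.arctan2(*(C[3]-C[2])))
S=pickle.load(open("scene.pkl","rb"))
print(proj(S,np.c_[G,[107]*3]))
b=cv2.resize(S["pixels"][170:250,185:345],None,fx=5,fy=5,interpolation=cv2.INTER_CUBIC);cv2.imwrite("pics/s.png",b[:,:,::-1])
```

```text
[[ 621.2728744   147.20744183]
 [ 549.25688524 -266.96084435]
 [ 402.75873096 -240.98766757]
 [ 474.00796483  172.71764841]] [511.82411386 -47.00585542]
[np.float64(420.3827684021039), np.float64(148.78277829669858), np.float64(419.7958334670983), np.float64(149.45810192154758)]
grips z107 [[ 536.60106706   86.32796708]
 [ 512.90639862  -46.70624816]
 [ 488.59957143 -178.97437091]] [135.1278644  134.48300318]
lids z77 [[ 533.89552466   83.47187154]
 [ 510.02716279  -47.31280341]
 [ 486.67130658 -178.78428698]] [132.9448378 133.529948 ]
yaw -0.17899485972051501 0.17215969611676993 0.17054912976135664
[[225.6598234  183.73167749]
 [261.3528986  193.19017751]
 [300.90046971 203.80102114]]
```

View pics/s.png

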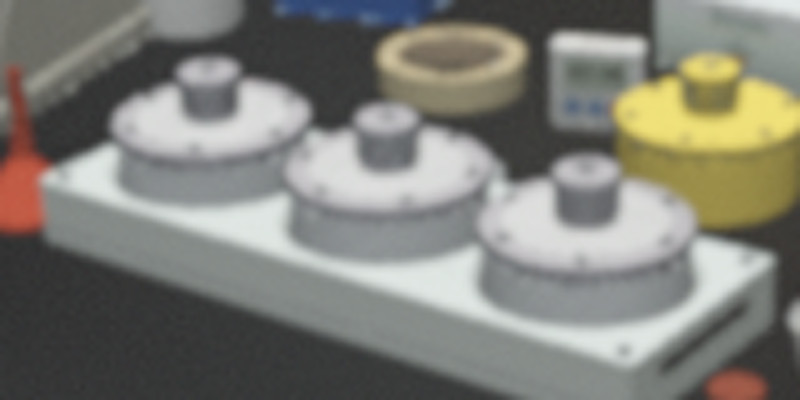

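The scene crop shows the grip tops at (209,65), (388,118) and (587,167). That is within about 1.5 px of the projection from the top view, so the heights and positions agree. The rack centre is about (512,-47) with yaw -0.172. The seats are at (535,86), (512,-47) and (489,-180).

Next I go above the nearest jar with tool x aligned to rack y.

Request:
jog_arm(commands=[[[0.4258,-0.374,0.05],[0,0,-1.136],0],[[0.4258,-0.374,0.05],[0,0,-1.136],0],[[0.4258,-0.374,0.05],[0,0,-1.136],0],[[0.4258,-0.374,0.05],[0,0,-1.136],0],[[0.4258,-0.374,0.05],[0,0,-1.136],0],[[0.4258,-0.374,0.05],[0,0,-1.136],0],[[0.4258,-0.374,0.05],[0,0,-1.136],0],[[0.4258,-0.374,0.05],[0,0,-1.136],0],[[0.4258,-0.374,0.05],[0,0,-1.136],0],[[0.4258,-0.374,0.05],[0,0,-1.136],0],[[0.4258,-0.374,0.05],[0,0,-1.136],0],[[0.4258,-0.374,0.05],[0,0,-1.136],0],[[0.4258,-0.374,0.05],[0,0,-1.136],0],[[0.4258,-0.374,0.05],[0,0,-1.136],0],[[0.4258,-0.374,0.05],[0,0,-1.136],0],[[0.4258,-0.374,0.05],[0,0,-1.136],0],[[0.4258,-0.374,0.05],[0,0,-1.136],0],[[0.4258,-0.374,0.05],[0,0,-1.136],0],[[0.4258,-0.374,0.05],[0,0,-1.136],0],[[0.4258,-0.374,0.05],[0,0,-1.136],0]], grip_force=50)

```text
time: 1.77
tool_pos: [488.9, -181.2, 161.1]
tool_rot: [[0.173, 0.985, 0.0], [0.985, -0.173, -0.0], [-0.0, 0.0, -1.0]]
contact_force: [0.5, -0.5, -0.7]
gripper_width: 1.002
grasp_force: 0.0
```

Request:
jog_arm(commands=[[[0.001,0,0.035],[0,0,0],0],[[0.001,0,0.06],[0,0,0],0],[[0.001,0,0.078],[0,0,0],0],[[0.001,0,0.078],[0,0,0],0],[[0.001,0,0.078],[0,0,0],0],[[0.001,0,0.078],[0,0,0],0.7],[[0.001,0,0.078],[0,0,0],0.8],[[0.001,0,0.078],[0,0,0],1],[[0.001,0,0.078],[0,0,0],1],[[0.001,0,0.078],[0,0,0],1],[[0.001,0,0.078],[0,0,0],1],[[0.001,0,0.078],[0,0,0],1],[[0.001,0,0.078],[0,0,0],1],[[0.001,0,0.078],[0,0,0],1]])

```text
time: 2.93
tool_pos: [489.5, -179.0, 83.0]
tool_rot: [[0.171, 0.985, -0.0], [0.985, -0.171, 0.0], [0.0, -0.0, -1.0]]
contact_force: [-0.9, 0.6, 0.4]
gripper_width: 0.344
grasp_force: 0.0
```

Request:
jog_arm(commands=[[[0,0,0],[0,0,0],1],[[0,0,0],[0,0,0],1],[[0,0,0],[0,0,0],1],[[0,0,0],[0,0,0],1]])

```text
time: 3.27
tool_pos: [489.5, -179.0, 83.0]
tool_rot: [[0.171, 0.985, -0.0], [0.985, -0.171, 0.0], [0.0, -0.0, -1.0]]
contact_force: [-1.5, 0.1, -0.4]
gripper_width: 0.042
grasp_force: 0.0
```

Run:
```python
from station import monitor,cams
import cv2
s=monitor.get_state();print({k:s[k] for k in("tool_pos","contact_force","moment","grasp_force","gripper_width")})
a=cams.get_image("scene")["pixels"][130:260,200:360]
cv2.imwrite("pics/s1.png",cv2.resize(a,None,fx=4.5,fy=4.5,interpolation=cv2.INTER_CUBIC)[:,:,::-1])
```

```text
{'tool_pos': array([ 489.51579146, -179.04966649,   82.96482825]), 'contact_force': array([-1.48532207,  0.06124356, -0.39132958]), 'moment': array([-0.00825243, -0.0263745 , -0.05081371]), 'grasp_force': 0.0, 'gripper_width': 0.042344807808837745}
```

View pics/s1.png

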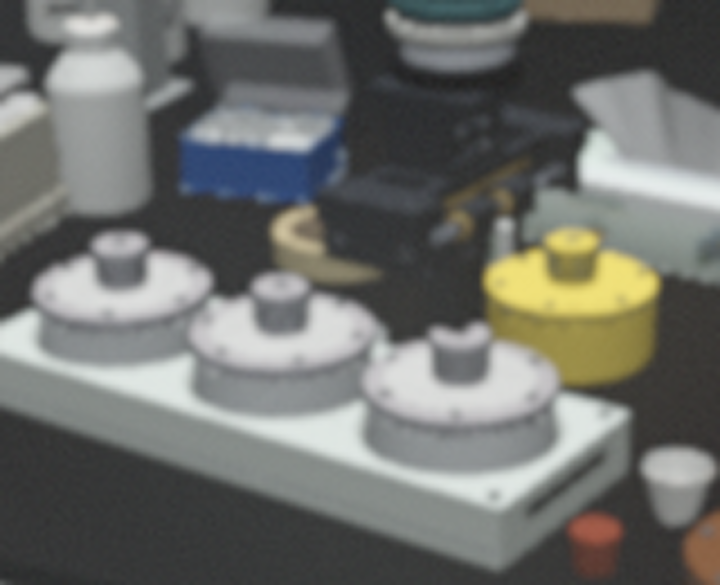

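The shut fingers did not catch the grip: a dark tip notches the top of the grip at about crop (460,330). I need a brightened look in both views with the TCP projected.

Run:
```python
from station import cams
from h import *
out=[]
for n,(x,y) in(("scene",(250,130)),("top",(255,175))):
    d=cams.get_image(n);pickle.dump(d,open(n+"1.pkl","wb"))
    a=d["pixels"][y:y+100,x:x+100];a=(255*(a/255.)**.45).astype(np.uint8)
    a=cv2.resize(a,(400,400),interpolation=cv2.INTER_CUBIC)
    p=proj(d,[[489.5,-179,83],[489.5,-179,107],[489.5,-179,147]]);print(n,p)
    for q in p: cv2.circle(a,tuple(int(v) for v in (q-[x,y])*4+1.5),3,(255,0,255),1)
    out.append(a)
cv2.imwrite("pics/b1.png",np.hstack(out)[:,:,::-1])
```

```text
scene [[301.04506337 211.82847814]
 [301.0427237  203.67782432]
 [301.03930493 189.80272711]]
top [[308.40926137 237.3657586 ]
 [309.10402961 235.76106851]
 [310.3302792  232.92782639]]
```

View pics/b1.png

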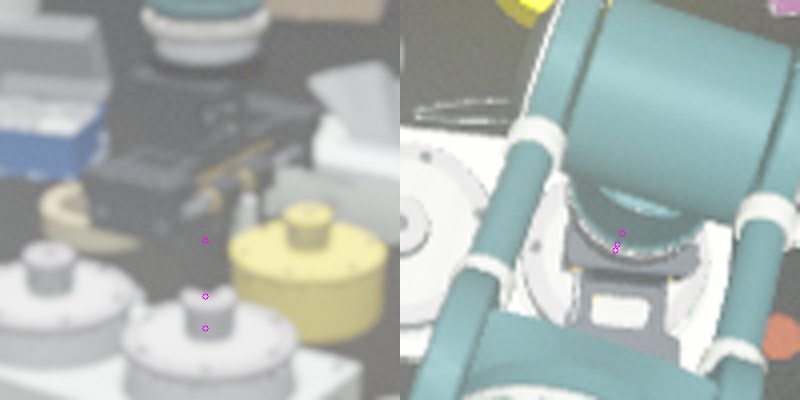

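The projected TCP falls on the grip and the body bottom agrees with z≈147, but the fingers themselves are black on black. I'll difference against the first pictures to get the silhouette.

Run:
```python
from h import *
a=pickle.load(open("scene.pkl","rb"))["pixels"].astype(int);b=pickle.load(open("scene1.pkl","rb"))["pixels"].astype(int)
sl=np.s_[165:225,265:340]
f=lambda x:cv2.resize(np.clip(x,0,255).astype(np.uint8),None,fx=5.3,fy=5.3,interpolation=cv2.INTER_NEAREST)
df=cv2.blur(np.abs(a-b).max(2).astype(np.float32),(2,2))
D=cv2.cvtColor(f(df[sl]*8),cv2.COLOR_GRAY2RGB)
B=f((b[sl]-10)*4)
cv2.imwrite("pics/d1.png",np.hstack([B,D])[:,:,::-1])
```

```text
(no output)
```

View pics/d1.png

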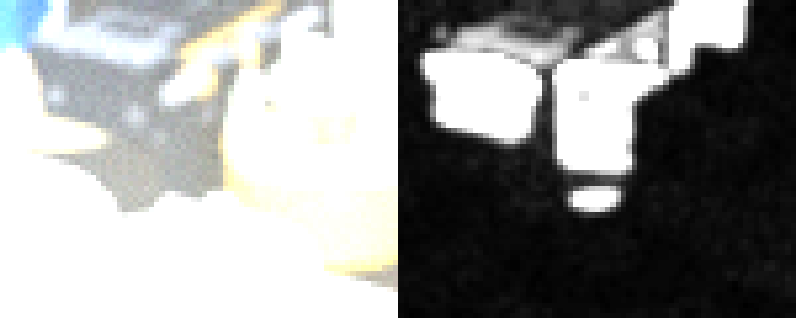

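The silhouette shows the shut fingers at columns 294–309, ending near row 205. They either sit about 24 mm too high or stand nearer the camera. I'll check the camera-to-robot calibration against the start picture, where the open fingers hang in view.

Run:
```python
from h import *
from station import monitor
print(monitor.get_state()["tool_pos"])
S=pickle.load(open("scene.pkl","rb"));T=pickle.load(open("top.pkl","rb"))
p=np.array([175.15,-651.07,209.7]);ry=np.array([.26,-.966,0])
pts=[p,p+44*ry,p-44*ry,p+61.5*ry,p-61.5*ry,[0,0,0],[0,0,200],p+[0,0,64]]
print(proj(S,pts).round(1));print(proj(T,pts).round(1))
a=S["pixels"][160:260,430:560];t=T["pixels"][320:420,460:560]
f=lambda x,w:cv2.resize((255*(x/255.)**.5).astype(np.uint8),(w,400),interpolation=cv2.INTER_CUBIC)
cv2.imwrite("pics/f.png",np.hstack([f(a,400),f(t,400)])[:,:,::-1])
```

```text
[ 489.52632797 -179.07710059   82.98971285]
[[493.8 264.3]
 [523.5 266.6]
 [464.8 262.1]
 [535.6 267.5]
 [453.4 261.2]
 [126.2 326. ]
 [109.8 239.8]
 [500.8 228.7]]
[[532.3 350.2]
 [548.1 342.6]
 [516.  357.8]
 [554.3 339.6]
 [509.4 360.9]
 [251.1 437.3]
 [246.  462.6]
 [548.1 352.1]]
```

View pics/f.png

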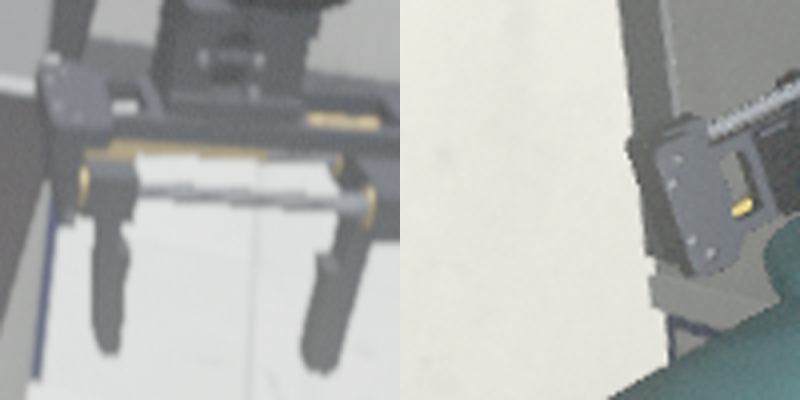

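At the start the fingertips are at about (464,249) and (534,253), roughly 13 px above where the reported pose puts them. So the real tips are about 24 mm short of the reported TCP, which agrees with the miss. I'll reopen and go about 23 mm deeper, checking the force on the way.

Request:
jog_arm(commands=[[[0,0,0],[0,0,0],0.5],[[0,0,-0.005],[0,0,0],0],[[0,0,-0.005],[0,0,0],0],[[0,0,-0.005],[0,0,0],0],[[0,0,-0.005],[0,0,0],0],[[0,0,-0.005],[0,0,0],0],[[0,0,-0.005],[0,0,0],0],[[0,0,-0.005],[0,0,0],0],[[0,0,-0.005],[0,0,0],0],[[0,0,-0.005],[0,0,0],0],[[0,0,-0.005],[0,0,0],0],[[0,0,-0.005],[0,0,0],0],[[0,0,-0.005],[0,0,0],0],[[0,0,-0.005],[0,0,0],0],[[0,0,-0.005],[0,0,0],0]])

```text
time: 4.67
tool_pos: [489.5, -179.1, 88.0]
tool_rot: [[0.171, 0.985, -0.0], [0.985, -0.171, 0.0], [0.0, -0.0, -1.0]]
contact_force: [0.2, 0.4, -0.0]
gripper_width: 1.002
grasp_force: 0.0
```

Request:
jog_arm(commands=[[[0,0,0.01],[0,0,0],0],[[0,0,0.018],[0,0,0],0],[[0,0,0.022],[0,0,0],0],[[0,0,0.025],[0,0,0],0],[[0,0,0.027],[0,0,0],0],[[0,0,0.027],[0,0,0],0],[[0,0,0.027],[0,0,0],0]])

```text
time: 5.25
tool_pos: [489.6, -179.1, 60.9]
tool_rot: [[0.171, 0.985, -0.0], [0.985, -0.171, 0.0], [0.0, -0.0, -1.0]]
contact_force: [0.6, -0.2, 0.5]
gripper_width: 1.001
grasp_force: 0.0
```

Request:
jog_arm(commands=[[[0,0,0],[0,0,0],1],[[0,0,0],[0,0,0],1],[[0,0,0],[0,0,0],1],[[0,0,0],[0,0,0],1],[[0,0,0],[0,0,0],1],[[0,0,0],[0,0,0],1],[[0,0,0],[0,0,0],1],[[0,0,0],[0,0,0],1],[[0,0,0],[0,0,0],1],[[0,0,0],[0,0,0],1],[[0,0,0],[0,0,0],1],[[0,0,0],[0,0,0],1]])

```text
time: 6.25
tool_pos: [489.3, -179.0, 61.0]
tool_rot: [[0.171, 0.985, -0.0], [0.985, -0.171, 0.0], [0.0, -0.0, -1.0]]
contact_force: [-1.2, -0.1, 1.3]
gripper_width: 0.393
grasp_force: 50.0
```

Gripped at a width of about 35 mm with 50 N. Lifting.

Request:
jog_arm(commands=[[[0,0,-0.01],[0,0,0],1],[[0,0,-0.03],[0,0,0],1],[[0,0,-0.055],[0,0,0],1],[[0,0,-0.085],[0,0,0],1],[[0,0,-0.115],[0,0,0],1],[[0,0,-0.145],[0,0,0],1],[[0,0,-0.165],[0,0,0],1],[[0,0,-0.175],[0,0,0],1],[[0,0,-0.18],[0,0,0],1],[[0,0,-0.18],[0,0,0],1],[[0,0,-0.18],[0,0,0],1],[[0,0,-0.18],[0,0,0],1],[[0,0,-0.18],[0,0,0],1]])

```text
time: 7.33
tool_pos: [488.4, -178.6, 238.8]
tool_rot: [[0.171, 0.985, -0.004], [0.985, -0.171, 0.002], [0.001, -0.004, -1.0]]
contact_force: [0.1, -0.2, -6.4]
gripper_width: 0.391
grasp_force: 50.0
```

```bash
cat > st.py <<'E'
from station import monitor
s=monitor.get_state();R=s["tool_rot"]
print(s["time"].__round__(2),"pos",s["tool_pos"].round(1),"F",s["contact_force"].round(2),"M tool",(R.T@s["moment"]).round(3),"w",round(s["gripper_width"],3),"g",round(s["grasp_force"],1),"z",R[:,2].round(3))
E
python3 st.py
```

```text
7.33 pos [ 488.4 -178.6  238.8] F [ 0.08 -0.25 -6.44] M tool [-0.086  0.007  0.004] w 0.391 g 50.0 z [-0.004  0.002 -1.   ]
```

Request:
jog_arm(commands=[[[0,0,0],[0.1,0,0],1],[[0,0,0],[0.2,0,0],1],[[0,0,0],[0.3,0,0],1],[[0,0,0],[0.4,0,0],1],[[0,0,0],[0.42,0,0],1],[[0,0,0],[0.42,0,0],1],[[0,0,0],[0.42,0,0],1],[[0,0,0],[0.42,0,0],1],[[0,0,0],[0.42,0,0],1],[[0,0,0],[0.33,0,0],1],[[0,0,0],[0.23,0,0],1],[[0,0,0],[0.13,0,0],1],[[0,0,0],[0.05,0,0],1],[[0,0,0],[0,0,0],1],[[0,0,0],[0,0,0],1],[[0,0,0],[0,0,0],1],[[0,0,0],[0,0,0],1],[[0,0,0],[0,0,0],1]])

```text
time: 8.83
tool_pos: [489.7, -179.1, 241.1]
tool_rot: [[0.171, 0.985, -0.001], [0.985, -0.171, 0.0], [-0.0, -0.001, -1.0]]
contact_force: [0.9, -0.5, -6.6]
gripper_width: 0.393
grasp_force: 50.0
```

```bash
python3 st.py
```

```text
8.83 pos [ 489.7 -179.1  241.1] F [ 0.87 -0.47 -6.58] M tool [-0.005 -0.057  0.014] w 0.393 g 50.0 z [-0.001  0.    -1.   ]
```

Request:
jog_arm(commands=[[[0,0,0],[-0.1,0,0],1],[[0,0,0],[-0.2,0,0],1],[[0,0,0],[-0.3,0,0],1],[[0,0,0],[-0.4,0,0],1],[[0,0,0],[-0.42,0,0],1],[[0,0,0],[-0.42,0,0],1],[[0,0,0],[-0.42,0,0],1],[[0,0,0],[-0.42,0,0],1],[[0,0,0],[-0.42,0,0],1],[[0,0,0],[-0.33,0,0],1],[[0,0,0],[-0.23,0,0],1],[[0,0,0],[-0.13,0,0],1],[[0,0,0],[-0.05,0,0],1],[[0,0,0],[0,0,0],1],[[0,0,0],[0,0,0],1],[[0,0,0],[0,0,0],1],[[0,0,0],[0,0,0],1],[[0,0,0],[0,0,0],1]])

```text
time: 10.33
tool_pos: [489.3, -179.0, 241.0]
tool_rot: [[0.171, 0.985, 0.001], [0.985, -0.171, -0.0], [0.0, 0.001, -1.0]]
contact_force: [-0.4, 0.6, -6.8]
gripper_width: 0.388
grasp_force: 50.0
```

```bash
python3 st.py
```

```text
10.33 pos [ 489.3 -179.   241. ] F [-0.39  0.57 -6.8 ] M tool [-0.107 -0.016  0.034] w 0.388 g 50.0 z [ 0.001 -0.    -1.   ]
```

The difference is about 0.1 N m, but readings jitter by ±0.05. I'll average several readings, letting camera calls pass the time.

```bash
cat > av.py <<'E'
from station import monitor,cams
import numpy as np
r=[]
for i in range(14):
    cams.get_image("top");s=monitor.get_state();r.append(s["tool_rot"].T@s["moment"])
r=np.array(r);print(round(s["time"],2),"Mtool",r.mean(0).round(4),"sem",(r.std(0)/14**.5).round(4))
E
python3 av.py
```

```text
11.03 Mtool [-0.1566 -0.026   0.0024] sem [0.0079 0.0066 0.0096]
```

Request:
jog_arm(commands=[[[0,0,0],[0.1,0,0],1],[[0,0,0],[0.2,0,0],1],[[0,0,0],[0.3,0,0],1],[[0,0,0],[0.4,0,0],1],[[0,0,0],[0.42,0,0],1],[[0,0,0],[0.42,0,0],1],[[0,0,0],[0.42,0,0],1],[[0,0,0],[0.42,0,0],1],[[0,0,0],[0.42,0,0],1],[[0,0,0],[0.33,0,0],1],[[0,0,0],[0.23,0,0],1],[[0,0,0],[0.13,0,0],1],[[0,0,0],[0.05,0,0],1],[[0,0,0],[0,0,0],1],[[0,0,0],[0,0,0],1],[[0,0,0],[0,0,0],1],[[0,0,0],[0,0,0],1],[[0,0,0],[0,0,0],1]])

```text
time: 12.53
tool_pos: [489.7, -179.1, 241.1]
tool_rot: [[0.171, 0.985, -0.001], [0.985, -0.171, 0.0], [-0.0, -0.001, -1.0]]
contact_force: [0.4, -0.8, -6.2]
gripper_width: 0.394
grasp_force: 50.0
```

```bash
python3 av.py
```

```text
13.23 Mtool [ 0.0018 -0.0277  0.0029] sem [0.0091 0.0072 0.0081]
```

Mx is -0.157 after one tip and +0.002 after the other, so this jar very likely holds the loose ball. To rule out slip, I'll tip it about the other axis. A ball would shift My and bring Mx back to the middle, around -0.08.

Request:
jog_arm(commands=[[[0,0,0],[0,0.1,0],1],[[0,0,0],[0,0.2,0],1],[[0,0,0],[0,0.25,0],1],[[0,0,0],[0,0.25,0],1],[[0,0,0],[0,0.25,0],1],[[0,0,0],[0,0.25,0],1],[[0,0,0],[0,0.25,0],1],[[0,0,0],[0,0.25,0],1],[[0,0,0],[0,0.25,0],1],[[0,0,0],[0,0.15,0],1],[[0,0,0],[0,0.05,0],1],[[0,0,0],[0,0,0],1],[[0,0,0],[0,0,0],1],[[0,0,0],[0,0,0],1],[[0,0,0],[0,0,0],1]])

```text
time: 14.48
tool_pos: [489.5, -178.6, 240.9]
tool_rot: [[0.171, 0.985, -0.0], [0.985, -0.171, 0.001], [0.001, -0.0, -1.0]]
contact_force: [-0.5, -0.4, -6.7]
gripper_width: 0.395
grasp_force: 50.0
```

```bash
python3 av.py
```

```text
15.18 Mtool [-0.0758  0.0704 -0.0022] sem [0.0084 0.0071 0.0089]
```

Request:
jog_arm(commands=[[[0,0,0],[0,-0.1,0],1],[[0,0,0],[0,-0.2,0],1],[[0,0,0],[0,-0.25,0],1],[[0,0,0],[0,-0.25,0],1],[[0,0,0],[0,-0.25,0],1],[[0,0,0],[0,-0.25,0],1],[[0,0,0],[0,-0.25,0],1],[[0,0,0],[0,-0.25,0],1],[[0,0,0],[0,-0.25,0],1],[[0,0,0],[0,-0.15,0],1],[[0,0,0],[0,-0.05,0],1],[[0,0,0],[0,0,0],1],[[0,0,0],[0,0,0],1],[[0,0,0],[0,0,0],1],[[0,0,0],[0,0,0],1]])

```text
time: 16.43
tool_pos: [489.2, -179.4, 240.8]
tool_rot: [[0.172, 0.985, -0.001], [0.985, -0.172, -0.001], [-0.001, -0.001, -1.0]]
contact_force: [-0.3, 0.4, -5.9]
gripper_width: 0.387
grasp_force: 50.0
```

```bash
python3 av.py
```

```text
17.13 Mtool [-0.0899 -0.0858  0.0056] sem [0.0056 0.0102 0.0067]
```

My also swings by 0.156 and Mx centres, so the loose ball is confirmed in this jar. I'll carry it out past the far edge.

Request:
jog_arm(commands=[[[0,0.008,0],[0,0,0],1],[[0,0.024,0],[0,0,0],1],[[0,0.044,0],[0,0,0],1],[[0,0.066,0],[0,0,0],1],[[0,0.088,0],[0,0,0],1],[[0,0.11,0],[0,0,0],1],[[0,0.13,0],[0,0,0],1],[[0,0.148,0],[0,0,0],1],[[0,0.16,0],[0,0,0],1],[[0,0.168,0],[0,0,0],1],[[0,0.17,0],[0,0,0],1],[[0,0.17,0],[0,0,0],1],[[0,0.17,0],[0,0,0],1],[[0,0.17,0],[0,0,0],1],[[0,0.17,0],[0,0,0],1],[[0,0.17,0],[0,0,0],1],[[0,0.17,0],[0,0,0],1],[[0,0.17,0],[0,0,0],1]])

```text
time: 18.63
tool_pos: [656.8, -208.1, 241.3]
tool_rot: [[0.171, 0.985, 0.0], [0.985, -0.171, -0.0], [-0.0, 0.0, -1.0]]
contact_force: [0.6, 0.9, -6.3]
gripper_width: 0.39
grasp_force: 50.0
```

```bash
python3 st.py
python3 - <<'E'
from station import cams
import cv2
a=[cams.get_image(n)["pixels"] for n in("scene","top")]
import numpy as np
cv2.imwrite("pics/end.png",np.hstack([cv2.resize(a[0][80:280,170:370],(400,400)),cv2.resize(a[1][130:330,150:350],(400,400))])[:,:,::-1])
E
```

```text
18.63 pos [ 656.8 -208.1  241.3] F [ 0.61  0.88 -6.31] M tool [-0.057 -0.094  0.005] w 0.39 g 50.0 z [ 0. -0. -1.]
```

View pics/end.png

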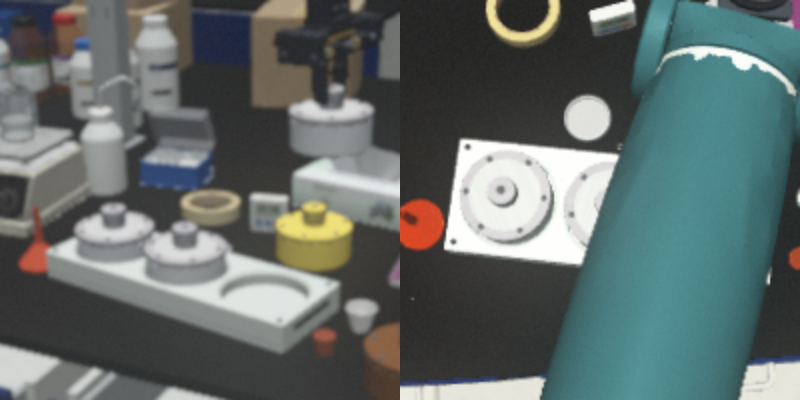

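The picture shows the jar held upright in the air at crop (331,125). The other two jars are seated at (115,235) and (185,252), the third seat is empty, and the small things are where they were. Handing in.

```bash
python3 -c "
from station import order
print(order.hand_in())"
```

```text
the job is handed in; nothing more can be done
None
```

I found the rattling jar (the one in the seat nearest the start pose) and handed the job in holding it still and upright about 17 cm beyond the rack's middle line, underside about 20 cm above the bench; it was the first jar tested, so the other two were never lifted and stay seated, though the hand-in returned no verdict.

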